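Check that a trolley brake lever stops short of the bar

ROBOT

A 6-joint arm with a two-finger parallel gripper is mounted at the origin on a cart in front of the work surface, level with it; the furniture and walls round the work are solid. World frame = base frame: x ahead of the robot, y to its left, z up, the work surface at z = 0. Lengths are in m, angles in rad, forces in N, time in s.
With the tool pointing down it reaches from about 0.3 to 0.875 m from the base axis. Payload 4.2 kg.
Tool frame: the origin (TCP) lies midway between the tips of the shut fingers; the grasp point (between the pads) lies 19 mm behind it; z points along the fingers, y is the direction in which the jaws open and shut (so a half turn about z gives the same grasp; the last joint's range is limited). The gripper opens to 85 mm and grips with 20 to 120 N. Pads are 22 mm wide; open, the fingers measure 114 mm over their backs; the gripper's body (76 mm by 85 mm) begins 54 mm behind the grasp point. The pads swing forward as they close: fully open they stand 13 mm farther back than shut.
Start: joints at [-1.328, 0.32, 1.565, -0, 1.257, -0.02], TCP at [0.149, -0.555, 0.231] pointing down, gripper open.
Joint ranges: [-3.11, 3.11], [-0.84, 2.01], [0.21, 2.61], [-1.34, 4.49], [0.05, 2.63], [-2.56, 2.56]. Speed limits (rad/s): [2.57, 2.57, 3.14, 3.14, 3.14, 3.14].

INTERFACE

Orientations are given as a rotation vector (axis times angle).
In Python, from cell import sense, get_image, camera_info, close_job gives the robot as it stands. The module is installed in compiled form; this text tells all that it offers.
- The arm moves only by the tool apply_moves, never from a script. Its argument "steps" is a list of rows, each a list of 3 entries, a list of its own where there are three numbers: the turn, a rotation vector about the tool's x, y, z in degrees, then the shift along the tool's x, y, z in m, then the opening, from 0 (shut) to 1 (fully open). A call has 1 to 20 rows; each row shifts and turns the commanded pose from where the row before left it, along the tool's axes as they then stand; what a row does not reach is not made up. A row lasts 1/8 s, in which the tool goes at most 62.5 mm and 10.7 degrees, less where a joint would pass 70% of its speed; a pose out of reach is approached as far as the arm can. A call with a gripper value outside its range is refused whole. The fingers move at their own pace and stop on an object; the grip force is fixed at half the most. Time passes only in rows, so rows that do not move let the fingers close. It gives the time, the measured TCP pose, the force and the opening at its end, in the units of the state.
- sense(): the state, without advancing time (a new reading comes with each control period).
- get_image(name): name is "scene" or "top" or "wrist"; returns (picture, depth): 384x512x3 uint8, blue, green, red; 384x512 float32, m along the optical axis (not along the pixel's ray), 0 where there is no reading.
- camera_info(name): a dict with "mtx" (3x3 intrinsics, pixels), "R" (3x3) and "t" (3): a world point X has camera coordinates R X + t; the wrist camera has in their place "tool_from_camera" (4x4, takes a point from camera to tool coordinates, whose origin is the TCP and whose axes are the flange's). Camera axes: x right, y down, z forward; pixel columns grow to the right and rows downward; lengths in m; the calibration is good to about 2 mm. A picture is of the moment at which its call begins: read the wrist's pose just before it. camera_info takes no time and is no camera call.
- close_job(): hands the job in, once; it reports no verdict.
The state is a dict: "t": time; "qpos": joint angles; "dq": joint speeds; "joint_torque": joint torques, N m; "ee_pos": TCP position; "tcp_rot": TCP orientation; "force": force on the tool from outside, world axes, zero at the start; "ft_torque": the same for the moment, N m; "finger_gap": opening from 0.0 (shut) to 1.0 (fully open).
Only numpy, scipy, OpenCV 4.12 (cv2) and the standard library are available. Lean on these libraries where they do the work, as an engineer would, in place of code of your own. Each camera call takes 0.05 s, during which the arm holds its last target. There are 200 camera calls.

TASK

Check the brake lever of the trolley handle on the bench with the outside of your fingers, pressing only on the lever's outer face: press it in firmly to its stop and keep it there for a second, let it spring fully back out, then press it in to its stop again and finish the program while still holding it there, so that I can measure the gap to the bar. Do not grip or hook the lever, touch the bar and its post, or force the lever past its stop, and leave everything else on the bench alone.

Things in the scene. Friction and masses are not known exactly. Their poses are not given: they have to be found in the camera images.
- handle: Brake handle of a timber trolley on a plywood base 100x200x16 mm screwed to the bench, origin at the centre of its underside; at yaw 0 x points away from the robot, y left, z up. Its bar runs along y at x=0, z=100 mm. The lever's upright pivot axis is at x=-32, y=45 mm. Highest points: heads of the post's bolts, z=120 mm.
- bar: The bar with black rubber grip (y=-118 to 2 mm, radius 14 to 16.5 mm), wooden post (y=72 to 100 mm), pivot bracket and brake cylinder (to y=110 mm); fixed, frame and origin of handle. Not to be touched.
- blade: Aluminium lever blade on the robot's side of the bar: 11 mm thick with lining, 24 mm high (z=88 to 112 mm over the bench), reaching 139 mm from the pivot. Origin on the pivot axis at mid height; the blade runs along its -y, its +x points through it to the bar. At rest it stands 0.40 rad off parallel to the bar, its free end about 60 mm clear of the grip.
- lining: Black lining, 4x100x20 mm, on the bar side of the blade (same origin and axes). Not to be touched: only a finger that hooks or pinches the blade gets there.
- press (a point): Point on the outer face (towards the robot) of the blade, mid height, 98 mm from the pivot: the place to press. Its x axis is the pressing direction, square to the blade and towards the bar; it turns with the lever.
- lever (a joint): Lever angle in rad: 0 at rest, grows as it is pressed to the bar. A spring returns it; at the pressing point it takes about 2 N to start and 4 to 5 N just before the firm stop at 0.27 rad, where the force rises steeply. At the stop the pressing point has moved 26 mm and the free end is still about 25 mm short of the grip.
- nut_blank: Bystander, loose on the bench: small ivory-coloured blank, 41x47x10 mm; origin at the centre of its underside. Leave alone.
- rosewood_block: Bystander, loose on the bench: brown wooden block, 56x80x40 mm; origin at the centre of its underside. Leave alone.
- tape_measure: Bystander, loose on the bench: yellow tape measure, 51x89x64 mm; origin at the centre of its underside. Leave alone.
- masking_tape: Bystander, loose on the bench: roll of pale tape, 96x95x25 mm; origin at the centre of its underside. Leave alone.
- screwdriver: Bystander, loose on the bench: screwdriver with orange handle, 43x206x27 mm; origin at the centre of its underside. Leave alone.

How it is judged:
By the outcome, as a careful person would: the job done as asked, in the order asked, and still so for the second after the job is handed in, while the arm keeps its last pose, push and grip.
It also fails if it takes over 40 s, if anything falls off the work surface, if the arm or the gripper's body presses on something with over 40 N, if the wrist force passes 120 N, or if a joint passes its speed limit or range.

## Working session

There is one attempt and no reset: what is moved stays moved. The work goes in short steps, Python scripts to look and compute and a tool call to move; the robot and the scene stay as the last step left them, time stands still between calls to the robot, and variables do not carry over. Pictures are saved under pics/ and viewed, about 8 in all and at most 12, crops included, and the job is handed in when it is done.

Besides the shell and the picture viewer there is one more tool, called after ">>>" by a JSON object that holds its "op" and its "data", one argument or row to a line. apply_moves: Moves the arm, as the interface text tells. Its arguments: {"type":"object","properties":{"steps":{"type":"array","items":{"type":"array"}}},"required":["steps"]}

```bash
mkdir -p pics
cat > h.py <<'E'
import numpy as np, cv2
from cell import *
from scipy.spatial.transform import Rotation as Ro
def world(name,u,v,d):
    c=camera_info(name);K=np.array(c["mtx"])
    p=d*np.linalg.solve(K,[u,v,1]); 
    if "R" in c: return np.array(c["R"]).T@(p-np.array(c["t"]).ravel())
E
python3 - <<'E'
from h import *
s=sense();print(s)
for n in("scene","top"):
    im,d=get_image(n);cv2.imwrite(f"pics/{n}0.png",im);np.save(f"{n}_d.npy",d)
    c=camera_info(n);print(n,np.round(-np.array(c["R"]).T@np.array(c["t"]).ravel(),3),np.array(c["mtx"])[0,0])
E
```

```text
{'t': 0.0, 'qpos': array([-1.32802789e+00,  3.20321105e-01,  1.56571939e+00, -2.05151051e-05,
        1.25735640e+00, -2.00189771e-02]), 'dq': array([ 8.69295425e-04, -1.55422482e-03, -1.18131474e-03, -9.85041275e-04,
       -1.46328288e-04,  5.86395677e-05]), 'joint_torque': array([-1.23623315e-03, -4.15527749e+01, -2.34169668e+01, -2.41344405e-04,
        8.24180315e-03,  2.56464439e-06]), 'ee_pos': array([ 0.14923816, -0.55479717,  0.2304498 ]), 'tcp_rot': array([-3.11273615e+00, -4.11374024e-01,  3.45254226e-04]), 'force': array([0.19750324, 0.35454999, 0.69838867]), 'ft_torque': array([ 0.00932667,  0.00173431, -0.02741473]), 'finger_gap': 0.9981790313626278}
scene [0.089 0.721 1.049] 397.1380855430662
top [0.422 0.097 1.476] 478.0174947695357
```

View pics/top0.png

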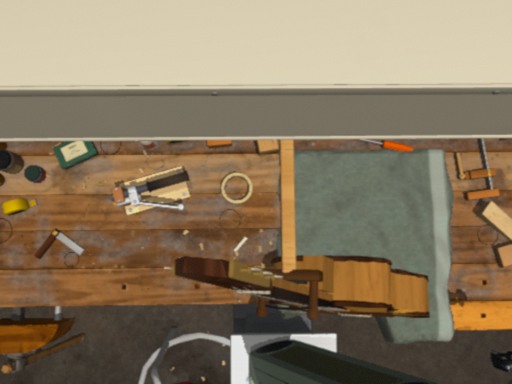

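View pics/scene0.png

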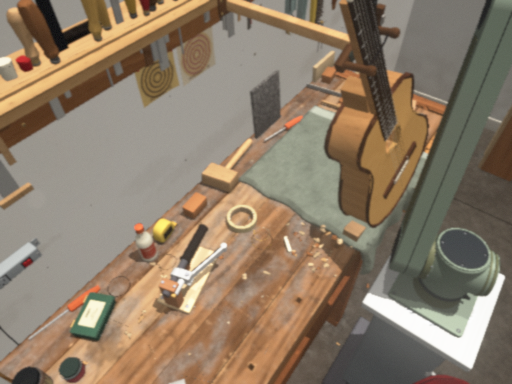

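The top view shows the handle at about (150,190), with the lever blade on the near side ending at about (183,207). A guitar stands on the bench edge at x 180-430, rows 255-315. Next I'll enlarge the handle.

Run:
```python
from h import *
im=cv2.imread("pics/top0.png");d=np.load("top_d.npy")
c=im[155:225,100:200];cv2.imwrite("pics/top_c.png",cv2.resize(c,(800,560),interpolation=cv2.INTER_CUBIC))
for u,v in [(150,190),(183,207),(160,205),(200,200),(120,190),(175,180),(180,265),(230,275),(300,290),(290,200),(290,255),(200,60),(200,115),(200,135),(235,185),(222,188)]:
    print(u,v,np.round(world("top",u,v,d[v,u]),3))
```

```text
150 190 [0.576 0.383 0.102]
183 207 [0.525 0.286 0.115]
160 205 [0.532 0.352 0.112]
200 200 [ 0.556  0.251 -0.005]
120 190 [0.576 0.465 0.117]
175 180 [0.604 0.31  0.111]
180 265 [0.398 0.178 0.918]
230 275 [0.386 0.12  0.922]
300 290 [0.342 0.014 0.66 ]
290 200 [0.494 0.027 0.657]
290 255 [0.401 0.029 0.655]
200 60 [0.577 0.138 1.084]
200 115 [0.554 0.147 0.993]
200 135 [0.546 0.153 0.934]
235 185 [ 0.601  0.142 -0.004]
222 188 [0.589 0.181 0.022]
```

View pics/top_c.png

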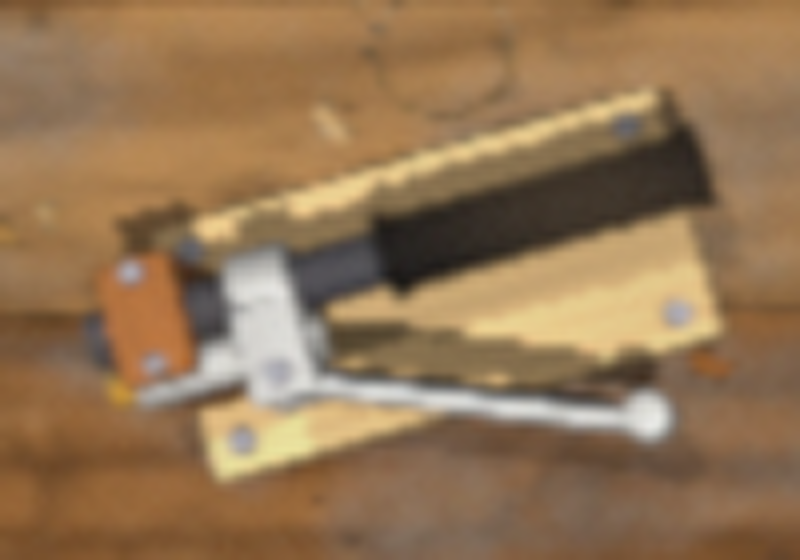

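```bash
cat >> h.py <<'E'
def atz(name,u,v,z):
    c=camera_info(name);R=np.array(c["R"]);o=-R.T@np.array(c["t"]).ravel()
    r=R.T@np.linalg.solve(np.array(c["mtx"]),[u,v,1.]);return o+r*(z-o[2])/r[2]
def cloud(name,d):
    c=camera_info(name);v,u=np.nonzero(d>0)
    p=np.linalg.solve(np.array(c["mtx"]),np.c_[u,v,np.ones(len(u))].T)*d[v,u]
    return (np.array(c["R"]).T@(p-np.array(c["t"]).reshape(3,1))).T
E
python3 - <<'E'
from h import *
f=lambda x,y,z:atz("top",100+x/8,155+y/8,z)
P={}
for k,(x,y,z) in dict(pivot=(278,370,.118),tip=(648,412,.112),c1=(660,95,.016),c2=(720,330,.016),c3=(215,480,.016),gripend=(708,165,.1),gripin=(390,255,.1),postA=(135,272,.12),postB=(152,362,.12)).items():
    P[k]=f(x,y,z);print(k,np.round(P[k],4))
print(np.linalg.norm((P['c1']-P['c2'])), np.linalg.norm(P['c2']-P['c3']),np.linalg.norm((P['pivot']-P['tip'])[:2]),np.linalg.norm((P['gripin']-P['gripend'])[:2]))
for a,b in(('c3','c2'),('gripin','gripend'),('pivot','tip')):
    e=(P[b]-P[a]);print(a,b,np.arctan2(e[0],-e[1]))
A=np.r_[cloud("top",np.load("top_d.npy")),cloud("scene",np.load("scene_d.npy"))]
print("obstacle min z by cell (z>.2)")
for x in np.arange(-.2,.9,.1):
    r=[]
    for y in np.arange(-.7,.8,.1):
        m=(abs(A[:,0]-x)<.05)&(abs(A[:,1]-y)<.05)&(A[:,2]>.13);r.append(f"{A[m,2].min():.2f}" if m.sum()>3 else " -- ")
    print(f"{x:.1f}",*r)
E
```

```text
pivot [0.5429 0.4225 0.118 ]
tip [0.5271 0.2925 0.112 ]
c1 [0.6567 0.3024 0.016 ]
c2 [0.5656 0.279  0.016 ]
c3 [0.5103 0.47   0.016 ]
gripend [0.6174 0.2731 0.1   ]
gripin [0.5857 0.3873 0.1   ]
postA [0.5782 0.473  0.12  ]
postB [0.546  0.4664 0.12  ]
0.09409291262278256 0.19883206396155442 0.13093492311484126 0.11851382406001466
c3 c2 0.28172309541489055
gripin gripend 0.2707963804846782
pivot tip -0.12137461835594712
obstacle min z by cell (z>.2)
-0.2  --   --   --   --   --   --   --   --   --   --   --   --   --   --   -- 
-0.1  --   --   --   --   --   --  0.18 0.13  --   --   --   --   --   --   -- 
0.0  --   --   --   --   --   --  0.21 0.13 0.13  --   --   --   --   --   -- 
0.1  --   --  0.24  --   --   --  0.53 0.13 0.13  --   --   --   --   --   -- 
0.2  --   --  0.30 0.15 0.13 0.13 0.13 0.13  --   --   --   --   --   --   -- 
0.3  --   --   --  0.21 0.25 0.25 0.20 0.13 0.37  --   --   --   --   --   -- 
0.4  --   --   --   --  0.32 0.34 0.47 0.19 0.37 0.82  --   --   --   --   -- 
0.5  --   --   --   --   --  0.92 0.92 0.63 0.92 0.92 0.92 0.92  --   --   -- 
0.6  --   --   --   --   --  0.96 0.96 0.63 0.96 0.96 0.96 0.96  --   --   -- 
0.7  --   --   --   --   --   --   --  0.53 0.60 0.57 0.57 0.13 0.62 0.62  -- 
0.8 0.13 0.13 0.13 0.13 0.13 0.13 0.13 0.13 0.13 0.13 0.13 0.13 0.13 0.13 0.13
```

Run:
```python
from h import *
for n in("top","scene"):
    A=cloud(n,np.load(n+"_d.npy"));r=np.hypot(A[:,0],A[:,1]);az=np.degrees(np.arctan2(A[:,1],A[:,0]))
    print(n,"rows z, cols azimuth: min-max radius (r<0.6)");print("      ",*[f"{a:8d}" for a in range(-90,60,10)])
    for z in np.arange(.05,1.0,.1):
        o=[]
        for a in range(-90,60,10):
            m=(abs(az-a)<5)&(abs(A[:,2]-z)<.05)&(r<.6)&(A[:,2]>.01);o.append(f"{r[m].min():.2f}-{r[m].max():.2f}" if m.sum()>2 else "   --    ")
        print(f"{z:.2f}",*o)
```

```text
top rows z, cols azimuth: min-max radius (r<0.6)
            -90      -80      -70      -60      -50      -40      -30      -20      -10        0       10       20       30       40       50
0.05    --     0.51-0.52 0.35-0.57 0.35-0.60 0.34-0.60 0.46-0.60 0.24-0.60 0.22-0.60 0.22-0.60 0.15-0.60 0.15-0.60 0.15-0.60 0.15-0.60    --     0.12-0.14
0.15    --        --        --     0.38-0.43 0.37-0.38 0.28-0.30 0.25-0.29 0.17-0.26 0.15-0.25 0.15-0.25 0.14-0.15 0.14-0.15 0.15-0.60 0.10-0.16 0.09-0.12
0.25    --     0.50-0.51 0.50-0.54 0.41-0.43 0.33-0.49 0.29-0.47 0.27-0.29 0.16-0.27 0.15-0.27 0.15-0.27 0.14-0.15 0.10-0.15 0.09-0.15 0.09-0.14    --    
0.35    --     0.50-0.54 0.50-0.55    --     0.36-0.43 0.32-0.46 0.19-0.43 0.17-0.30 0.15-0.27 0.12-0.29 0.10-0.39 0.10-0.15    --        --        --    
0.45    --        --        --        --        --     0.22-0.34 0.19-0.43 0.17-0.43 0.14-0.41 0.12-0.40 0.14-0.39    --        --        --        --    
0.55    --        --     0.41-0.42    --        --     0.22-0.25 0.19-0.37 0.17-0.41 0.15-0.40 0.30-0.40 0.32-0.32    --        --    
[... 1679 characters left out ...]
0.36 0.10-0.37 0.11-0.40 0.30-0.40 0.31-0.35    --        --        --        --    
0.65    --        --        --        --        --     0.12-0.27 0.12-0.23 0.14-0.19    --     0.30-0.60 0.31-0.52 0.31-0.33    --        --        --    
0.75    --        --        --        --        --     0.16-0.26 0.17-0.22    --        --        --     0.33-0.38 0.35-0.39    --        --        --    
0.85    --        --        --        --        --        --        --        --        --        --        --        --        --        --        --    
0.95    --        --        --        --        --        --        --        --        --        --        --        --        --        --        --
```

Run:
```python
from h import *
im=cv2.imread("pics/scene0.png")
cv2.imwrite("pics/sc_c.png",cv2.resize(im[:340,232:],(800,571+400-400),interpolation=cv2.INTER_CUBIC)[:600])
w,d=get_image("wrist");cv2.imwrite("pics/w0.png",w);print(camera_info("wrist"))
```

```text
{'mtx': array([[344.6374069 ,   0.        , 252.29995994],
       [  0.        , 344.6374069 , 193.38035242],
       [  0.        ,   0.        ,   1.        ]]), 'tool_from_camera': array([[-5.15994755e-04, -9.65204156e-01, -2.61496982e-01,
         6.55304540e-02],
       [ 9.99999407e-01, -7.48834779e-04,  7.90770088e-04,
         9.62994141e-04],
       [-9.59072609e-04, -2.61496419e-01,  9.65203970e-01,
        -1.42925582e-01],
       [ 0.00000000e+00,  0.00000000e+00,  0.00000000e+00,
         1.00000000e+00]])}
```

View pics/sc_c.png

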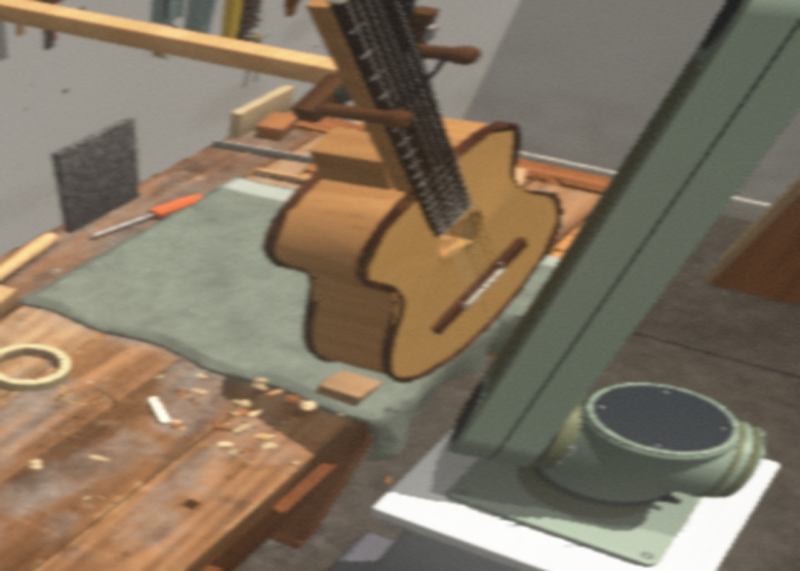

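The crop shows the guitar hung between robot and bench, soundboard towards the robot, body bottom at crop pixel (400,375). The arm has to be drawn in close to its own axis to swing past it. First I'll go up, which also gives me data to fit the kinematics.

>>> {"op": "apply_moves", "data": {
  "steps": [
    [[0,0,0],[0,0,-0.05],0],
    [[0,0,0],[0,0,-0.05],0],
    [[0,0,0],[0,0,-0.05],0],
    [[0,0,0],[0,0,-0.05],0],
    [[0,0,0],[0,0,-0.05],0],
    [[0,0,0],[0,0,-0.05],0]
  ]
}}

```text
t: 0.9
ee_pos: [0.1493, -0.5549, 0.5328]
tcp_rot: [3.114, 0.412, 0.0]
force: [1.1, -1.7, 0.0]
finger_gap: -0.003
```

```bash
python3 -c "
from h import *
s=sense();print(s['t'],s['qpos'].round(4).tolist(),s['ee_pos'].round(4).tolist(),s['tcp_rot'].round(3).tolist())"
```

```text
0.9 [-1.328, 0.316, 0.8314, 0.0, 1.9941, -0.02] [0.1493, -0.5549, 0.5328] [3.114, 0.412, 0.0]
```

>>> {"op": "apply_moves", "data": {
  "steps": [
    [[0,0,0],[0,-0.05,0],0],
    [[0,0,0],[0,-0.05,0],0],
    [[0,0,0],[0,-0.05,0],0],
    [[0,0,0],[0,0,0],0]
  ]
}}

```text
t: 1.4
ee_pos: [0.1096, -0.4072, 0.5332]
tcp_rot: [3.111, 0.411, 0.0]
force: [-0.2, -0.2, 1.1]
finger_gap: 0.005
```

```bash
python3 -c "
from h import *
s=sense();print(s['t'],s['qpos'].round(4).tolist(),s['ee_pos'].round(4).tolist(),s['tcp_rot'].round(3).tolist())"
```

```text
1.4 [-1.3351, 0.0342, 1.1855, -0.0, 1.9185, -0.027] [0.1096, -0.4072, 0.5332] [3.111, 0.411, 0.0]
```

Run:
```python
from h import *
Q=np.array([[.32032,1.56572],[.316,.8314],[.0342,1.1855]]);P=np.array([[.14924,-.5548,.23045],[.1493,-.5549,.5328],[.1096,-.4072,.5332]])
A=[];b=[]
for (q2,q3),p in zip(Q,P):
    A+= [[1,0,np.sin(q2),np.sin(q2+q3)],[0,1,np.cos(q2),np.cos(q2+q3)]];b+=[np.sqrt(p[0]**2+p[1]**2-.0115**2),p[2]]
x,res,_,sv=np.linalg.lstsq(A,b,rcond=None);print(x,np.array(A)@x-b,sv)
```

```text
[ 0.0100566  -0.17145421  0.56053122  0.41780144] [ 9.35680434e-03  5.76868927e-04 -9.35881279e-03  1.80505097e-04
  2.00845161e-06 -7.57374025e-04] [2.64056355 2.19822592 0.4103724  0.16377258]
```

Run:
```python
from h import *
Q=np.array([[.32032,1.56572],[.316,.8314],[.0342,1.1855]]);P=np.array([[.14924,-.5548,.23045],[.1493,-.5549,.5328],[.1096,-.4072,.5332]])
A=[];b=[]
for (q2,q3),p in zip(Q,P):
    s,c=np.sin(q2+q3),np.cos(q2+q3)
    A+= [[1,0,np.sin(q2),s,-c],[0,1,np.cos(q2),c,s]];b+=[np.sqrt(p[0]**2+p[1]**2-.0115**2),p[2]]
A=np.array(A)
x,res,_,sv=np.linalg.lstsq(A,b,rcond=None);print(x.round(4),(A@x-b).round(4),sv)
x2,*_=np.linalg.lstsq(A[:,1:],b,rcond=None);print("a=0",x2.round(4),(A[:,1:]@x2-b).round(4))
from scipy.optimize import least_squares
h0,L1,L2,e=x2
for r in(.15,.2,.25,.3):
  for z in(.45,.53,.6):
    f=lambda q:[L1*np.sin(q[0])+L2*np.sin(q[0]+q[1])-e*np.cos(q[0]+q[1])-r,h0+L1*np.cos(q[0])+L2*np.cos(q[0]+q[1])+e*np.sin(q[0]+q[1])-z]
    o=least_squares(f,[-.3,1.6]);q=o.x;print(r,z,q.round(2),"q5",round(np.pi-q.sum(),2),"elbow r",round(L1*np.sin(q[0]),2),o.cost)
```

```text
[ 0.0008 -0.1736  0.5881  0.417  -0.0261] [ 0.      0.      0.      0.0001 -0.     -0.0001] [2.96388386 2.4158846  0.43678833 0.4043533  0.15687072]
a=0 [-0.1744  0.5891  0.4176 -0.0264] [-0.0001 -0.0003  0.0001  0.0003 -0.0002  0.    ]
0.15 0.45 [-0.45  1.73] q5 1.86 elbow r -0.26 3.89061102634057e-18
0.15 0.53 [-0.41  1.51] q5 2.04 elbow r -0.23 3.759862806456415e-18
0.15 0.6 [-0.35  1.3 ] q5 2.19 elbow r -0.2 1.0766533871827742e-26
0.2 0.45 [-0.37  1.7 ] q5 1.81 elbow r -0.21 7.710115453856513e-24
0.2 0.53 [-0.33  1.48] q5 1.99 elbow r -0.19 1.0852573996088985e-19
0.2 0.6 [-0.28  1.27] q5 2.15 elbow r -0.16 2.6088839619663936e-28
0.25 0.45 [-0.28  1.65] q5 1.77 elbow r -0.16 2.316880657589102e-25
0.25 0.53 [-0.25  1.43] q5 1.96 elbow r -0.15 1.6908873513059193e-21
0.25 0.6 [-0.2   1.22] q5 2.13 elbow r -0.12 1.429348167526431e-29
0.3 0.45 [-0.2   1.59] q5 1.75 elbow r -0.12 2.911150378165654e-21
0.3 0.53 [-0.17  1.38] q5 1.93 elbow r -0.1 2.5557526087321244e-19
0.3 0.6 [-0.12  1.16] q5 2.1 elbow r -0.07 2.2858477323943225e-29
```

The fit is good to 0.3 mm. Tool down at r≈0.18, z≈0.53 is reachable and clears the guitar by about 6 cm, so I'll draw in and then sweep.

>>> {"op": "apply_moves", "data": {
  "steps": [
    [[0,0,0],[0,-0.05,0],0],
    [[0,0,0],[0,-0.05,0],0],
    [[0,0,0],[0,-0.05,0],0],
    [[0,0,0],[0,-0.05,0],0],
    [[0,0,0],[0,-0.04,0],0],
    [[0,0,0],[0,0,0],0]
  ]
}}

```text
t: 2.15
ee_pos: [0.0477, -0.1773, 0.5322]
tcp_rot: [3.111, 0.411, 0.0]
force: [0.5, -0.8, -0.3]
finger_gap: 0.001
```

>>> {"op": "apply_moves", "data": {
  "steps": [
    [[0,0,-5],[0.0157,-0.0007,0],0],
    [[0,0,-5],[0.0157,-0.0007,0],0],
    [[0,0,-5],[0.0157,-0.0007,0],0],
    [[0,0,0],[0,0,0],0]
  ]
}}

```text
t: 2.65
ee_pos: [0.0925, -0.1616, 0.531]
tcp_rot: [-3.032, -0.818, 0.001]
force: [-0.6, -0.3, 1.2]
finger_gap: 0.002
```

```bash
cat >> h.py <<'E'
def st():
    s=sense();p=s['ee_pos'];y=Ro.from_rotvec(s['tcp_rot']).as_matrix()
    print(s['t'],s['qpos'].round(3).tolist(),p.round(4).tolist(),'r',np.hypot(*p[:2]).round(4),'az',np.degrees(np.arctan2(p[1],p[0])).round(1),'ydir',np.degrees(np.arctan2(y[1,1],y[0,1])).round(2),'z',y[:,2].round(3),'F',s['force'].round(1))
E
python3 -c "
from h import *
st()"
```

```text
2.65 [-1.113, -0.349, 1.485, -0.0, 2.007, -0.069] [0.0925, -0.1616, 0.531] r 0.1862 az -60.2 ydir -59.81 z [-0.001  0.001 -1.   ] F [-0.6 -0.3  1.2]
```

>>> {"op": "apply_moves", "data": {
  "steps": [
    [[0,0,-10],[0.032,-0.004,0],0],
    [[0,0,-10],[0.032,-0.004,0],0],
    [[0,0,-10],[0.032,-0.004,0],0],
    [[0,0,-10],[0.032,-0.004,0],0]
  ]
}}

```text
t: 3.15
ee_pos: [0.1703, -0.0606, 0.531]
tcp_rot: [-2.57, -1.806, 0.001]
force: [0.2, 0.0, 1.1]
finger_gap: 0.001
```

```bash
python3 -c "
from h import *
st()"
```

```text
3.15 [-0.405, -0.358, 1.489, -0.0, 2.011, -0.06] [0.1703, -0.0606, 0.531] r 0.1807 az -19.6 ydir -19.79 z [-0.001 -0.    -1.   ] F [0.2 0.  1.1]
```

>>> {"op": "apply_moves", "data": {
  "steps": [
    [[0,0,-10],[0.0314,-0.003,0],0],
    [[0,0,-10],[0.0314,-0.003,0],0],
    [[0,0,-10],[0.0314,-0.003,0],0],
    [[0,0,-10],[0.0314,-0.003,0],0],
    [[0,0,-10],[0.0314,-0.003,0],0],
    [[0,0,-10],[0.0314,-0.003,0],0],
    [[0,0,-10],[0.0314,-0.003,0],0],
    [[0,0,0],[0,0,0],0]
  ]
}}

```text
t: 4.15
ee_pos: [0.1133, 0.1407, 0.5311]
tcp_rot: [-1.064, -2.956, 0.001]
force: [0.9, 0.2, 0.5]
finger_gap: -0.003
```

Run:
```python
from h import *
st()
im,d=get_image("scene");cv2.imwrite("pics/scene1.png",im);np.save("scene_d1.npy",d)
A=cloud("scene",d)
# guitar region, obstacles near forearm corridor
r=np.hypot(A[:,0],A[:,1]);az=np.degrees(np.arctan2(A[:,1],A[:,0]))
print("       ",*[f"{a:8d}" for a in range(-10,80,10)])
for z in np.arange(.05,1.0,.1):
    print(f"{z:.2f}",*[(lambda m:f"{r[m].min():.2f}-{r[m].max():.2f}" if m.sum()>2 else "   --    ")((abs(az-a)<5)&(abs(A[:,2]-z)<.05)&(r<.8)&(r>.25)) for a in range(-10,80,10)])
```

```text
4.15 [0.83, -0.358, 1.489, -0.0, 2.012, -0.05] [0.1133, 0.1407, 0.5311] r 0.1806 az 51.2 ydir 50.41 z [-0.    -0.001 -1.   ] F [0.9 0.2 0.5]
             -10        0       10       20       30       40       50       60       70
0.05 0.25-0.80 0.25-0.80 0.25-0.80 0.25-0.80 0.27-0.80 0.30-0.80 0.35-0.80 0.43-0.78    --    
0.15 0.25-0.26 0.25-0.35    --     0.66-0.69 0.60-0.72 0.65-0.76    --        --        --    
0.25 0.26-0.27 0.25-0.37    --        --        --        --        --        --        --    
0.35 0.27-0.29 0.27-0.38 0.28-0.39    --        --        --        --        --        --    
0.45 0.28-0.80 0.29-0.40 0.29-0.39    --        --        --        --        --        --    
0.55 0.29-0.80 0.29-0.79 0.31-0.80 0.78-0.80    --        --        --        --        --    
0.65    --     0.30-0.76 0.31-0.79 0.31-0.80 0.79-0.80    --        --        --        --    
0.75    --        --     0.33-0.38 0.35-0.80    --        --        --        --        --    
0.85    --        --        --        --        --        --        --        --        --    
0.95    --        --        --        --        --        --        --        --        --
```

View pics/scene1.png

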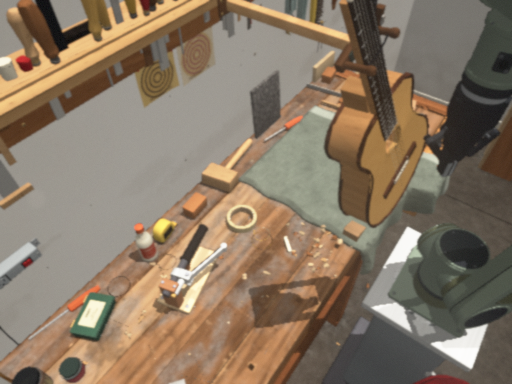

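Run:
```python
from h import *
q1=.83
im,d=get_image("top");np.save("top_d1.npy",d);cv2.imwrite("pics/top1.png",im)
c,s=np.cos(q1),np.sin(q1)
for n in("top","scene"):
    A=cloud(n,np.load(n+"_d1.npy"));d0=np.load(n+"_d.npy");d1=np.load(n+"_d1.npy")
    ok=(d1>0)&(d0>0); new=((d0-d1)>.05)[d1>0]
    B=A[new];f=np.c_[c*B[:,0]+s*B[:,1],-s*B[:,0]+c*B[:,1],B[:,2]]
    print(n,"arm pts",len(f))
    for z in np.arange(.3,1.05,.05):
        m=abs(f[:,2]-z)<.025
        if m.sum()>3: print(f"z{z:.2f} fwd {f[m,0].min():.3f}..{f[m,0].max():.3f} lat {f[m,1].min():.3f}..{f[m,1].max():.3f}")
    # guitar
    G=cloud(n,np.load(n+"_d.npy"));G=G[(G[:,2]>.5)&(G[:,1]<.35)&(G[:,0]<.5)&(G[:,0]>.2)&(G[:,1]>-.05)]
    t=np.radians(32);lat=-np.sin(t)*G[:,0]+np.cos(t)*G[:,1];fw=np.cos(t)*G[:,0]+np.sin(t)*G[:,1]
    for z in np.arange(.5,1.,.05):
        m=abs(G[:,2]-z)<.025
        if m.sum(): i=np.argmax(lat[m]);print(f"  G z{z:.2f} maxlat {lat[m][i]:.3f} at fwd {fw[m][i]:.3f}")
```

```text
top arm pts 0
  G z0.50 maxlat -0.163 at fwd 0.254
  G z0.55 maxlat -0.142 at fwd 0.275
  G z0.60 maxlat -0.129 at fwd 0.294
  G z0.65 maxlat -0.084 at fwd 0.297
  G z0.70 maxlat -0.103 at fwd 0.334
  G z0.75 maxlat -0.083 at fwd 0.368
  G z0.80 maxlat -0.062 at fwd 0.396
  G z0.85 maxlat -0.034 at fwd 0.441
  G z0.90 maxlat -0.041 at fwd 0.428
  G z0.95 maxlat -0.059 at fwd 0.425
scene arm pts 11232
z0.30 fwd -0.005..0.020 lat 0.076..0.147
z0.35 fwd -0.009..-0.000 lat 0.076..0.101
z0.55 fwd 0.159..0.194 lat 0.004..0.025
z0.60 fwd 0.118..0.242 lat -0.005..0.032
z0.65 fwd 0.123..0.240 lat -0.011..0.050
z0.70 fwd 0.148..0.219 lat -0.021..0.050
z0.75 fwd 0.169..0.218 lat -0.016..0.053
z0.80 fwd 0.188..0.219 lat -0.037..0.049
z0.85 fwd 0.210..0.220 lat -0.017..0.032
  G z0.50 maxlat -0.155 at fwd 0.260
  G z0.55 maxlat -0.141 at fwd 0.279
  G z0.60 maxlat -0.109 at fwd 0.325
  G z0.65 maxlat -0.083 at fwd 0.300
  G z0.70 maxlat -0.099 at fwd 0.345
  G z0.75 maxlat -0.087 at fwd 0.363
```

>>> {"op": "apply_moves", "data": {
  "steps": [
    [[0,0,0],[-0.009,0.049,0],0],
    [[0,0,0],[-0.009,0.049,0.03],0],
    [[0,0,0],[-0.009,0.049,0.035],0],
    [[0,0,0],[-0.009,0.049,0.035],0],
    [[0,0,0],[-0.01,0.049,0.035],0],
    [[0,0,0],[-0.01,0.049,0.035],0],
    [[0,0,0],[-0.01,0.045,0.03],0],
    [[0,0,10],[0,0,0],0],
    [[0,0,10],[0,0,0],0],
    [[0,0,10],[0,0,0],0],
    [[0,0,10],[0,0,0],0],
    [[0,0,10.4],[0,0,0],0],
    [[0,-10,0],[0,0,0],0],
    [[0,0,0],[0,0,0],0]
  ]
}}

```text
t: 6.0
ee_pos: [0.3843, 0.3564, 0.3296]
tcp_rot: [2.14, 2.12, -0.191]
force: [0.9, 0.3, -1.0]
finger_gap: -0.004
```

Run:
```python
from h import *
st()
s=sense();im,d=get_image("wrist");cv2.imwrite("pics/w1.png",im);np.save("w1_d.npy",d);np.savez("w1.npz",p=s['ee_pos'],r=s['tcp_rot'])
```

```text
6.0 [0.799, 0.26, 1.417, -0.12, 1.593, 0.813] [0.3843, 0.3564, 0.3296] r 0.5241 az 42.8 ydir -0.55 z [-0.003 -0.175 -0.985] F [ 0.9  0.3 -1. ]
```

View pics/w1.png

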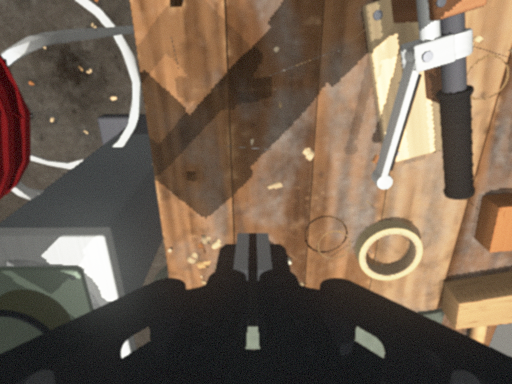

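The wrist view shows the lever from the pivot bolt at (427,56) to the ball tip at (384,182), free of obstacles on the outer (left) side. I'll crop closer to measure it.

Run:
```python
from h import *
im=cv2.imread("pics/w1.png");cv2.imwrite("pics/w1c.png",cv2.resize(im[40:200,360:460],(500,800)[::1],interpolation=cv2.INTER_CUBIC)[:, :][:800][::1] if 0 else cv2.resize(im[55:195,365:485],None,fx=4.25,fy=4.25,interpolation=cv2.INTER_CUBIC))
```

```text
(no output)
```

View pics/w1c.png

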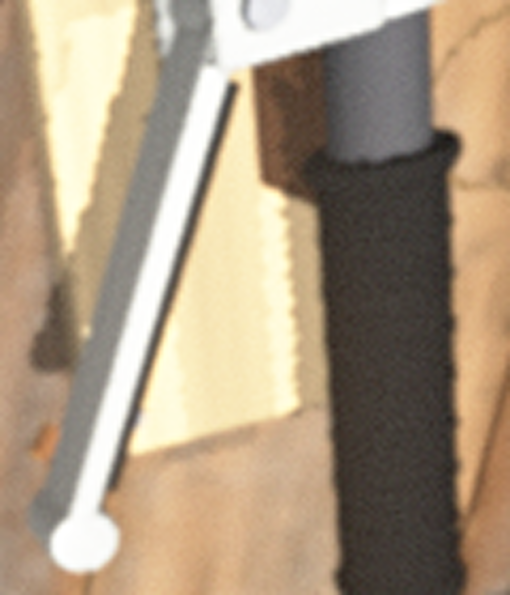

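Run:
```python
from h import *
w=np.load("w1.npz");c=camera_info("wrist");T=np.array(c["tool_from_camera"]);R=Ro.from_rotvec(w["r"]).as_matrix()
o=R@T[:3,3]+w["p"]
def g(x,y,z):
    u,v=365+x/4.25-.38,55+y/4.25-.38
    r=R@T[:3,:3]@np.linalg.solve(np.array(c["mtx"]),[u,v,1]);return o+r*(z-o[2])/r[2]
P={k:g(*a) for k,a in dict(pivot=(265,8,.118),tip=(84,541,.112),e1=(192,90,.112),e2=(72,500,.112),i1=(225,80,.112),i2=(103,490,.112),low1=(150,110,.088),low2=(50,480,.088)).items()}
for k,p in P.items():print(k,p.round(4))
for a,b in(('pivot','tip'),('e1','e2'),('low1','low2')):
    e=P[b]-P[a];print(a,np.arctan2(e[0],-e[1]).round(3),np.linalg.norm(e[:2]).round(4))
d=np.load("w1_d.npy")
u=(P['e2']-P['e1'])[:2];u/=np.linalg.norm(u);n=np.array([-u[1],u[0]])
q=P['pivot'][:2]+.098*u; q=P['e1'][:2]+u*((P['pivot'][:2]+.098*u-P['e1'][:2])@u)
print("press point",q.round(4),"n",n.round(3),"pivot to face",((P['pivot']-P['e1'])[:2]@n).round(4))
```

```text
pivot [0.545  0.4222 0.118 ]
tip [0.5275 0.2941 0.112 ]
e1 [0.5349 0.4047 0.112 ]
e2 [0.5228 0.3055 0.112 ]
i1 [0.5419 0.4068 0.112 ]
i2 [0.5302 0.3082 0.112 ]
low1 [0.5359 0.3974 0.088 ]
low2 [0.5255 0.3017 0.088 ]
pivot -0.135 0.1292
e1 -0.122 0.0999
low1 -0.109 0.0962
press point [0.5252 0.3258] n [ 0.993 -0.121] pivot to face 0.0079
```

>>> {"op": "apply_moves", "data": {
  "steps": [
    [[0,0,0],[0.0016,0.015,0.042],0],
    [[0,0,0],[0.0016,0.015,0.042],0],
    [[0,0,0],[0.0016,0.015,0.042],0],
    [[0,0,0],[0.0016,0.015,0.042],0],
    [[0,0,0],[0.0016,0.015,0.042],0],
    [[0,0,0],[0.0016,0.015,0.044],0],
    [[0,0,6.5],[0,0,0],0],
    [[0,0,0],[0,0,0],0]
  ]
}}

```text
t: 7.05
ee_pos: [0.4726, 0.3197, 0.0793]
tcp_rot: [2.252, 1.993, -0.176]
force: [-0.2, -0.1, -0.1]
finger_gap: 0.002
```

Run:
```python
from h import *
st()
s=sense();im,d=get_image("wrist");cv2.imwrite("pics/w2.png",im)
```

```text
7.05 [0.651, 0.498, 1.707, -0.158, 1.05, 0.859] [0.4726, 0.3197, 0.0793] r 0.5706 az 34.1 ydir -6.9 z [-0.002 -0.173 -0.985] F [-0.2 -0.1 -0.1]
```

View pics/w2.png

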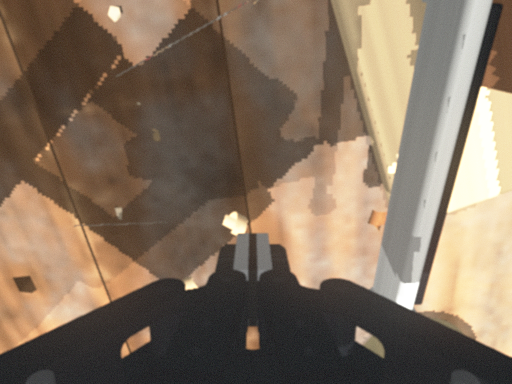

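The view shows the shut fingers at (252,260) clear of the blade's outer face, whose lower edge is at about (390,250). I'll approach to contact.

>>> {"op": "apply_moves", "data": {
  "steps": [
    [[0,0,0],[0.0025,0.015,0],0],
    [[0,0,0],[0.0025,0.015,0],0],
    [[0,0,0],[0,0,0],0]
  ]
}}

```text
t: 7.48
ee_pos: [0.5037, 0.3234, 0.0794]
tcp_rot: [2.25, 1.994, -0.173]
force: [0.1, -0.5, 0.1]
finger_gap: -0.001
```

>>> {"op": "apply_moves", "data": {
  "steps": [
    [[0,0,0],[0,0.003,0],0],
    [[0,0,0],[0,0.003,0],0],
    [[0,0,0],[0,0,0],0]
  ]
}}

```text
t: 7.85
ee_pos: [0.5079, 0.3224, 0.0793]
tcp_rot: [2.249, 1.995, -0.176]
force: [-0.3, -0.0, -0.4]
finger_gap: 0.0
```

>>> {"op": "apply_moves", "data": {
  "steps": [
    [[0,0,0],[0,0.003,0],0],
    [[0,0,0],[0,0,0],0]
  ]
}}

```text
t: 8.1
ee_pos: [0.511, 0.3221, 0.0794]
tcp_rot: [2.249, 1.995, -0.176]
force: [0.2, -0.2, 1.1]
finger_gap: -0.003
```

>>> {"op": "apply_moves", "data": {
  "steps": [
    [[0,0,0],[0,0.003,0],0],
    [[0,0,0],[0,0,0],0]
  ]
}}

```text
t: 8.35
ee_pos: [0.5135, 0.3216, 0.0794]
tcp_rot: [2.25, 1.995, -0.177]
force: [-2.3, 0.1, 1.0]
finger_gap: 0.006
```

>>> {"op": "apply_moves", "data": {
  "steps": [
    [[0,0,0],[0,0.003,0],0],
    [[0,0,0],[0,0,0],0]
  ]
}}

```text
t: 8.6
ee_pos: [0.5167, 0.3212, 0.0794]
tcp_rot: [2.249, 1.995, -0.177]
force: [-2.3, 0.3, 0.6]
finger_gap: 0.003
```

>>> {"op": "apply_moves", "data": {
  "steps": [
    [[0,0,-1],[0,0.003,0],0],
    [[0,0,0],[0,0,0],0]
  ]
}}

```text
t: 8.85
ee_pos: [0.5198, 0.3206, 0.0794]
tcp_rot: [2.232, 2.015, -0.179]
force: [-2.8, -1.2, 0.7]
finger_gap: -0.001
```

>>> {"op": "apply_moves", "data": {
  "steps": [
    [[0,0,-2.4],[0,0.003,0],0],
    [[0,0,-2.4],[0,0.003,0],0],
    [[0,0,-2.4],[0,0.003,0],0],
    [[0,0,-2.4],[0,0.003,0],0],
    [[0,0,-2.4],[0,0.003,0],0],
    [[0,0,0],[0,0,0],0]
  ]
}}

```text
t: 9.6
ee_pos: [0.5344, 0.3197, 0.0793]
tcp_rot: [2.018, 2.246, -0.202]
force: [-4.2, -3.6, 0.7]
finger_gap: 0.002
```

>>> {"op": "apply_moves", "data": {
  "steps": [
    [[0,0,-1],[0,0.0015,0],0],
    [[0,0,0],[0,0,0],0]
  ]
}}

```text
t: 9.85
ee_pos: [0.5357, 0.3199, 0.0793]
tcp_rot: [1.999, 2.264, -0.203]
force: [-4.3, -4.9, -0.0]
finger_gap: 0.001
```

>>> {"op": "apply_moves", "data": {
  "steps": [
    [[0,0,-1],[0,0.001,0],0],
    [[0,0,0],[0,0,0],0]
  ]
}}

```text
t: 10.1
ee_pos: [0.5366, 0.32, 0.0793]
tcp_rot: [1.98, 2.282, -0.205]
force: [-4.3, -3.8, -0.2]
finger_gap: 0.002
```

>>> {"op": "apply_moves", "data": {
  "steps": [
    [[0,0,0],[-0.001,0.001,0],0],
    [[0,0,0],[0,0,0],0]
  ]
}}

```text
t: 10.35
ee_pos: [0.538, 0.32, 0.0793]
tcp_rot: [1.98, 2.283, -0.202]
force: [-4.6, -2.5, -1.6]
finger_gap: 0.002
```

>>> {"op": "apply_moves", "data": {
  "steps": [
    [[0,0,0],[-0.0005,0.001,0],0],
    [[0,0,0],[0,0,0],0]
  ]
}}

```text
t: 10.6
ee_pos: [0.5389, 0.3201, 0.0793]
tcp_rot: [1.98, 2.284, -0.202]
force: [-4.7, -0.8, -1.6]
finger_gap: 0.0
```

>>> {"op": "apply_moves", "data": {
  "steps": [
    [[0,0,0],[0,0.001,0],0],
    [[0,0,0],[0,0,0],0]
  ]
}}

```text
t: 10.85
ee_pos: [0.5391, 0.3201, 0.0793]
tcp_rot: [1.981, 2.284, -0.205]
force: [-8.7, -0.6, -1.1]
finger_gap: 0.001
```

Stop reached: the force rises steeply at TCP x≈0.539. I'll firm up slightly and hold for more than 1 s.

>>> {"op": "apply_moves", "data": {
  "steps": [
    [[0,0,0],[0,0.0006,0],0],
    [[0,0,0],[0,0,0],0],
    [[0,0,0],[0,0,0],0]
  ]
}}

```text
t: 11.22
ee_pos: [0.5392, 0.3201, 0.0793]
tcp_rot: [1.981, 2.284, -0.206]
force: [-8.1, -0.7, 0.5]
finger_gap: -0.002
```

>>> {"op": "apply_moves", "data": {
  "steps": [
    [[0,0,0],[0,0,0],0],
    [[0,0,0],[0,0,0],0],
    [[0,0,0],[0,0,0],0],
    [[0,0,0],[0,0,0],0],
    [[0,0,0],[0,0,0],0],
    [[0,0,0],[0,0,0],0],
    [[0,0,0],[0,0,0],0],
    [[0,0,0],[0,0,0],0],
    [[0,0,0],[0,0,0],0],
    [[0,0,0],[0,0,0],0]
  ]
}}

```text
t: 12.48
ee_pos: [0.5391, 0.3201, 0.0793]
tcp_rot: [1.981, 2.284, -0.206]
force: [-9.3, 0.1, -0.0]
finger_gap: -0.003
```

Run:
```python
from h import *
st()
im,d=get_image("wrist");cv2.imwrite("pics/w3.png",im)
```

```text
12.475 [0.59, 0.572, 1.566, -0.159, 1.111, 0.526] [0.5391, 0.3201, 0.0793] r 0.627 az 30.7 ydir 7.99 z [-0.005 -0.174 -0.985] F [-9.3  0.1 -0. ]
```

View pics/w3.png

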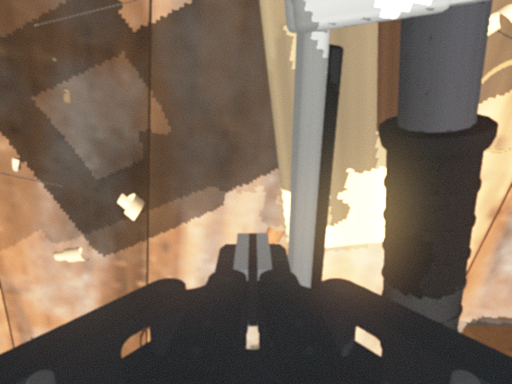

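The picture shows the fingers lying on the outer face of the blade (285-325, rows 30-280), parallel to the grip (385-495), with the gap clear. Now I'll release it.

>>> {"op": "apply_moves", "data": {
  "steps": [
    [[0,0,0],[0,-0.004,0],0],
    [[0,0,0],[0,-0.006,0],0],
    [[0,0,0],[0,-0.006,0],0],
    [[0,0,0],[0,-0.006,0],0],
    [[0,0,0],[0,-0.006,0],0],
    [[0,0,0],[0,-0.006,0],0],
    [[0,0,0],[0.002,-0.008,0],0],
    [[0,0,8],[0.002,0,0],0],
    [[0,0,7],[0.002,0,0],0],
    [[0,0,0],[0,0,0],0],
    [[0,0,0],[0,0,0],0],
    [[0,0,0],[0,0,0],0],
    [[0,0,0],[0,0,0],0]
  ]
}}

```text
t: 14.15
ee_pos: [0.4989, 0.32, 0.0797]
tcp_rot: [2.249, 1.996, -0.176]
force: [0.4, -0.5, -0.3]
finger_gap: 0.001
```

Run:
```python
from h import *
st()
im,d=get_image("wrist");cv2.imwrite("pics/w4.png",im)
```

```text
14.15 [0.626, 0.525, 1.654, -0.16, 1.071, 0.83] [0.4989, 0.32, 0.0797] r 0.5927 az 32.7 ydir -6.72 z [-0.001 -0.174 -0.985] F [ 0.4 -0.5 -0.3]
```

View pics/w4.png

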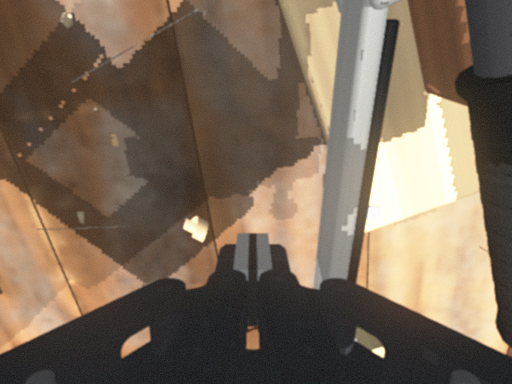

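The lever is back out: the blade has its rest slope, it shifted 65 px for my 26 mm as expected, there is a visible gap to the finger and the force is zero. Now the second press.

>>> {"op": "apply_moves", "data": {
  "steps": [
    [[0,0,0],[0.001,0.006,0],0],
    [[0,0,0],[0.001,0.006,0],0],
    [[0,0,-1.9],[-0.0004,0.003,0],0],
    [[0,0,-1.9],[-0.0004,0.003,0],0],
    [[0,0,-1.9],[-0.0004,0.003,0],0],
    [[0,0,-1.9],[-0.0004,0.003,0],0],
    [[0,0,-1.9],[-0.0004,0.003,0],0],
    [[0,0,-1.9],[-0.0004,0.003,0],0],
    [[0,0,-1.9],[-0.0004,0.003,0],0],
    [[0,0,-1.7],[-0.0004,0.003,0],0],
    [[0,0,0],[0,0.002,0],0],
    [[0,0,0],[0,0,0],0]
  ]
}}

```text
t: 15.7
ee_pos: [0.537, 0.3173, 0.0799]
tcp_rot: [1.979, 2.283, -0.202]
force: [-3.6, -3.1, 0.6]
finger_gap: 0.002
```

>>> {"op": "apply_moves", "data": {
  "steps": [
    [[0,0,0],[0,0.001,0],0],
    [[0,0,0],[0,0,0],0]
  ]
}}

```text
t: 15.95
ee_pos: [0.5378, 0.3173, 0.08]
tcp_rot: [1.979, 2.283, -0.203]
force: [-4.0, -3.8, 0.8]
finger_gap: 0.005
```

>>> {"op": "apply_moves", "data": {
  "steps": [
    [[0,0,0],[-0.001,0.001,0],0],
    [[0,0,0],[0,0,0],0]
  ]
}}

```text
t: 16.2
ee_pos: [0.539, 0.3174, 0.08]
tcp_rot: [1.979, 2.284, -0.2]
force: [-4.1, -0.8, -0.6]
finger_gap: 0.002
```

>>> {"op": "apply_moves", "data": {
  "steps": [
    [[0,0,0],[0,0.001,0],0],
    [[0,0,0],[0,0,0],0]
  ]
}}

```text
t: 16.45
ee_pos: [0.5394, 0.3174, 0.08]
tcp_rot: [1.98, 2.284, -0.202]
force: [-6.2, 0.3, 0.5]
finger_gap: -0.003
```

>>> {"op": "apply_moves", "data": {
  "steps": [
    [[0,0,0],[0,0.0007,0],0],
    [[0,0,0],[0,0,0],0]
  ]
}}

```text
t: 16.7
ee_pos: [0.5395, 0.3174, 0.08]
tcp_rot: [1.98, 2.284, -0.204]
force: [-7.6, -0.7, -0.6]
finger_gap: 0.001
```

>>> {"op": "apply_moves", "data": {
  "steps": [
    [[0,0,0],[0,0.0006,0],0],
    [[0,0,0],[0,0,0],0],
    [[0,0,0],[0,0,0],0],
    [[0,0,0],[0,0,0],0],
    [[0,0,0],[0,0,0],0],
    [[0,0,0],[0,0,0],0],
    [[0,0,0],[0,0,0],0],
    [[0,0,0],[0,0,0],0],
    [[0,0,0],[0,0,0],0],
    [[0,0,0],[0,0,0],0]
  ]
}}

```text
t: 17.95
ee_pos: [0.5396, 0.3174, 0.08]
tcp_rot: [1.981, 2.285, -0.205]
force: [-7.8, -0.8, 1.1]
finger_gap: 0.004
```

Run:
```python
from h import *
st()
im,d=get_image("wrist");cv2.imwrite("pics/w5.png",im)
a=cv2.imread("pics/w3.png");print(np.abs(a[20:230,280:500].astype(int)-im[20:230,280:500]).mean())
st()
```

```text
17.95 [0.586, 0.569, 1.569, -0.16, 1.11, 0.522] [0.5396, 0.3174, 0.08] r 0.626 az 30.5 ydir 8.01 z [-0.005 -0.174 -0.985] F [-7.8 -0.8  1.1]
8.514343434343434
18.0 [0.586, 0.569, 1.569, -0.16, 1.11, 0.522] [0.5396, 0.3174, 0.0799] r 0.626 az 30.5 ydir 8.01 z [-0.005 -0.174 -0.985] F [-8.2 -0.8  1.8]
```

```bash
python3 -c "
from h import *
print(close_job());st()"
```

```text
the job is handed in; nothing more can be done
None
the job is handed in; nothing more can be done
```

I pressed the brake lever in to its stop, let it spring back out, pressed it to the stop again and handed the job in while still holding it there. The whole run took 18 s of robot time. The fingers were shut throughout, and only their outside pressed on the outer face of the blade.

- **First press:** I held it at the stop for about 1.6 s at 8–9 N. The force rose steeply there, against about 4.7 N just before.
- **Release:** The force dropped to zero, and the wrist picture showed the blade back at its rest angle with a gap to the finger.
- **Second press:** At hand-in it was holding at about 8 N. The fingers were within 0.5 mm of the first stop position along the pressing direction, but about 3 mm nearer the lever's free end.

To reach the lever, the arm folded in close to its own base and swung past the hanging guitar, with no contact forces seen at the call ends. The lever angle was never measured directly: that it reached the stop is read from the force rise and the finger position. I took a last wrist picture of the second hold but did not view it. A rough pixel comparison with the first hold's picture gave a mean difference of 8.5 grey levels, which proves nothing by itself. I also did not look again at the loose items on the bench after the run.

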